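Load the badge press and hold it at half stroke

ROBOT

A 7-joint arm with a two-finger parallel gripper is mounted at the origin on the work surface. World frame = base frame: x ahead of the robot, y to its left, z up, the work surface at z = 0. Lengths are in m, angles in degrees, forces in N, time in s.
With the tool pointing down it reaches from about 0.35 to 0.9 m from the base axis. Payload 7.2 kg.
Tool frame: the origin (TCP) lies at the very end of the fingers, on their centre line; the grasp point (between the pads) lies 19 mm behind it (ctrl.pinch_z is the distance from the TCP to the grasp point, in m); z points along the fingers, y is the line along which they close (so a half turn about z gives the same grasp; the last joint's range is limited). The gripper opens to 85 mm and grips with 20 to 120 N. Pads are 22 mm wide; open, the fingers measure 114 mm over their backs; the gripper's body (76 mm by 85 mm) begins 54 mm behind the grasp point. The pads swing forward as they close: fully open they stand 13 mm farther back than shut.
Start: joints at [-77.132, 23.554, -0.728, 91.456, 0.321, 64.991, -4.71], TCP at [0.18, 0.598, 0.231] pointing down, gripper open.
Joint ranges: [-169.25, 169.25], [-16.82, 113.86], [-84.01, 82.57], [7.8, 145.47], [-59.2, 239.2], [7.22, 106.19], [-163.78, 163.78]. Speed limits (degrees/s): [136.94, 136.94, 172.46, 172.46, 180, 180, 180].

INTERFACE

Orientations are given as [roll, pitch, yaw] about the fixed x, y, z axes, in that order (R = Rz(yaw) Ry(pitch) Rx(roll)).
In Python, from plant import status, optics, ctrl gives the robot as it stands. The module is installed in compiled form; this text tells all that it offers.
- The arm moves only by the tool drive_tool, never from a script. Its argument "plan" is a list that holds one entry, the list of rows, each a list of 7 numbers: the gripper's target within -1 to 1 (shut at 1, half-way at 0, fully open at -1), then the shift along the tool's x, y, z in cm, then the turn, a rotation vector about the tool's x, y, z in rad. In form: [[[fingers, dx, dy, dz, wx, wy, wz], ...]]. A call has exactly 5 rows; each row shifts and turns the commanded pose from where the row before left it, along the tool's axes as they then stand; what a row does not reach is not made up. A row lasts 1/12 s, in which the tool goes at most 41.7 mm and 7.16 degrees, less where a joint would pass 70% of its speed; a pose out of reach is approached as far as the arm can. A call with a gripper value outside its range is refused whole. The fingers move at their own pace and stop on an object; "squeeze" is the grip in N (left out, the last holds). Time passes only in rows, so rows that do not move let the fingers close, or fill a call up. It gives the time, the measured TCP pose, the force, the opening and the grip force at its end, in the units of the state.
- status.get_state(): the state, without advancing time (a new reading comes with each control period).
- optics.capture(name): name is "scene" or "top" or "wrist"; returns a dict with "color" (400x640x3 uint8, blue, green, red), "fx", "fy", "cx", "cy" (pixels), "position" and "orientation" of the camera in the world; the wrist camera has in their place "tool_from_camera" (4x4, takes a point from camera to tool coordinates, whose origin is the TCP and whose axes are the flange's). Camera axes: x right, y up, looking along -z (the intrinsics and any distortion apply to the point x, -y, -z); pixel columns grow to the right and rows downward; lengths in m; the calibration is good to about 2 mm. A picture is of the moment at which its call begins: read the wrist's pose just before it. There is no depth.
- ctrl.hand_in(): hands the job in; it is judged then, once.
Trained networks look in the newest picture that a camera, given by its name, has taken for a name from the list of things; names that differ only in an ending like _2 or _b are one class to them, and where a whole thing is asked for, a point or a joint stands for the part that bears it (a point fixed in the world has none). Each returns a list of dicts, best first, with "p" (0 to 1); they miss things now and then, are a little off and sometimes report something else, mostly with a low value. They report only what shows in the picture. A call takes as long as a camera call. They do not tell look-alikes from the thing itself.
- optics.spot_in(camera, target): "xyz" ([x, y, z] in m, in world coordinates, good to about 4 mm: the middle of the surface that is visible of it).
- optics.cut_out(camera, target): "pixels" (400x640 bool, what is visible of it).
The state is a dict: "time_s": time; "joint_pos": joint angles; "dq": joint speeds; "tau": joint torques, N m; "tcp_pos": TCP position; "eef_rot": TCP orientation; "force": force on the tool from outside, world axes, zero at the start; "wrist_torque": the same for the moment, N m; "opening": finger opening in m; "gripper_force": force on a finger pad.
Only numpy, scipy, OpenCV 4.12 (cv2) and the standard library are available. Lean on these libraries where they do the work, as an engineer would, in place of code of your own. Each camera call takes 0.05 s, during which the arm holds its last target. There are 200 camera calls.

TASK

Load and set the badge press: turn the crank to tip all four steel badge backs out of the hinged cup into the tray below it, then turn the cup back fully upright. Then push the press's black palm knob halfway down (20 mm of its 40 mm, where the ring on its stem meets the top of the head) so that the badge is clamped, and finish while still holding it there. At no time push it near the bottom, which would crimp the badge, and leave the other things on the table where they are.

Things in the scene. Friction and masses are not known exactly. Their poses are not given: they have to be found in the camera images.
- loader: fixed badge-back loader. Origin on the table straight under the cup's hinge axis, midway between the posts; x to the long end of the tray (where the cup pours), y along the hinge axis, z up. Open grey tray 210 (x) x 120 x 45 mm high, walls 4 mm, from x = -70 to +140 mm; posts 144 mm high at y = +61 and -61 mm; hinge axis 130 mm above the table
- tray_floor (a point): centre of the tray's inner floor, 35 mm along +x from the loader's origin and 4 mm above the table; axes as the loader's; inside 202 (x) by 112 (y) mm
- cup (a joint): turn of the aluminium cup about the hinge axis, rad: 0 = upright, at its stop; grows as the mouth tips to the loader's +x; 2.6 = stop, nearly upside down. Stiff (about 0.1 N m), stays where left. Cup 92 mm across the mouth, 80 mm across the foot, 90 mm high, mouth 35 mm above the axis. Empties fully near the far stop
- crank_grip (a point): middle of the crank's black handle, a free-spinning round bar along the loader's y, 16 mm thick, 55 mm long, its middle at loader y = -101.5 mm, 60 mm from the hinge axis; the crank arm is at its end nearer the cup. At cup 0 it is 58 mm to -x of the axis and 15 mm above it; as the cup tips it goes up, over the top and down on the +x side. The point's axes spin with it
- press: fixed grey badge press, base 150 (x) by 120 (y) by 18 mm, column on its -x side, and a head whose top is 155 mm above the table. Origin on the table surface under the base, z up; the plunger stands at x = +5, y = 0 mm. A badge lies in the die under the plunger
- plunger (a joint): downward travel of the press's plunger, m: 0 = up, 0.040 = bottom. A spring pushes it up: about 4.5 N at the top, 10.5 N at half travel, 16.5 N at the bottom; it returns when let go. At 0.020 (half way) the underside of the ring round the stem meets the top of the head
- knob_top (a point): centre of the flat top of the plunger's black round palm knob (54 mm across, flat top 46 mm across, 20 mm high); 229 mm above the table when up, moves down with the plunger; nothing stands above it
- back0: steel badge back, a disc 28 mm across and 10 mm thick (one of four alike), at first in the cup; origin at the centre of one flat face
- back1: steel badge back, a disc 28 mm across and 10 mm thick (one of four alike), at first in the cup; origin at the centre of one flat face
- back2: steel badge back, a disc 28 mm across and 10 mm thick (one of four alike), at first in the cup; origin at the centre of one flat face
- back3: steel badge back, a disc 28 mm across and 10 mm thick (one of four alike), at first in the cup; origin at the centre of one flat face
- phone: smartphone lying flat, 74 x 150 x 8 mm; origin at the centre of its underside; to be left alone
- bottle: standing water bottle, 64 mm across, 200 mm tall; origin at the centre of its underside; to be left alone
- marker_a: square white marker pen lying flat, 140 x 15 x 14 mm, long along its x; origin at the centre of its underside; to be left alone
- marker_b: a second such marker pen; origin at the centre of its underside; to be left alone
- tape: roll of white tape lying flat, 84 mm across, 24 mm high; origin at the centre of its underside; to be left alone
- tin: flat metal pencil tin, 80 x 190 x 24 mm; origin at the centre of its underside; to be left alone
- stapler: stapler, 130 x 34 x 38 mm, long along its x; origin at the centre of its underside; to be left alone
- eraser: white eraser, 45 x 22 x 13 mm; origin at the centre of its underside; to be left alone
Mind the look-alikes: they are no part of the job. What is shaped like the press but green or yellow is not meant.

How it is judged:
By the outcome, as a careful person would: the job done as asked, in the order asked, and still so for the second after the job is handed in, while the arm keeps its last pose, push and grip.
It also fails if it takes over 58 s, if anything falls off the work surface, if the arm or the gripper's body presses on something with over 40 N, if the wrist force passes 120 N, or if a joint passes its speed limit or range.

## Working session

There is one attempt and no reset: what is moved stays moved. The work goes in short steps, Python scripts to look and compute and a tool call to move; the robot and the scene stay as the last step left them, time stands still between calls to the robot, and variables do not carry over. Pictures are saved under pics/ and viewed, at most 10 in all, crops included, and the job is handed in when it is done.

Besides the shell and the picture viewer there is one more tool, called as a command line: name --argument value ..., lists and objects as JSON in quotes. drive_tool: Moves the arm, as the interface text tells. Its arguments: {"type":"object","properties":{"plan":{"type":"array"},"squeeze":{"type":"number"}},"required":["plan"]}

```bash
mkdir -p pics; cat > h.py <<'E'
import numpy as np,cv2
from scipy.spatial.transform import Rotation as R
from plant import status,optics,ctrl
E
python3 - <<'E'
from h import *
for c in ("scene","top"):
    d=optics.capture(c); cv2.imwrite(f"pics/{c}.png",d["color"]); print(c,d["position"],d["orientation"],d["fx"],[k for k in d])
    for t in ("loader","cup","crank_grip","press","knob_top","bottle"):
        print(t,[(np.round(o["xyz"],3).tolist(),round(o["p"],2)) for o in optics.spot_in(c,t)])
s=status.get_state();print(s["time_s"],s["tcp_pos"],s["eef_rot"],s["force"],s["opening"])
E
```

```text
scene [ 0.93760784 -0.64146771  1.07264037] [39.83434563  1.07009392 36.41328219] 402.5490476308493 ['color', 'fx', 'fy', 'cx', 'cy', 'position', 'orientation']
loader [([0.519, -0.243, 0.036], 0.79)]
cup [([0.477, -0.249, 0.133], 0.87)]
crank_grip [([0.48, -0.249, 0.134], 0.54), ([0.451, -0.351, 0.152], 0.48)]
press [([0.184, 0.283, 0.075], 0.88), ([0.506, 0.411, 0.09], 0.88), ([0.5, 0.188, 0.082], 0.76), ([0.319, -0.381, 0.028], 0.69)]
knob_top [([0.512, 0.206, 0.23], 0.81), ([0.499, 0.19, 0.079], 0.7), ([0.193, 0.294, 0.221], 0.65), ([0.518, 0.424, 0.231], 0.49)]
bottle [([0.683, 0.42, 0.107], 0.96)]
top [ 0.33663233 -0.02845756  1.72203924] [  4.61026187   0.10009254 -89.52453129] 492.5337771563775 ['color', 'fx', 'fy', 'cx', 'cy', 'position', 'orientation']
loader [([0.521, -0.238, 0.01], 0.66), ([0.703, 0.018, 0.013], 0.42), ([0.492, -0.268, 0.13], 0.31)]
cup [([0.489, -0.268, 0.131], 0.79)]
crank_grip []
press [([0.188, 0.284, 0.14], 0.96), ([0.482, 0.191, 0.156], 0.83), ([0.49, 0.405, 0.151], 0.67)]
knob_top [([0.193, 0.302, 0.228], 0.68), ([0.516, 0.428, 0.23], 0.56), ([0.508, 0.21, 0.231], 0.5)]
bottle [([0.67, 0.428, 0.127], 0.56)]
0.7 [0.18041514 0.59837141 0.23130181] [ 1.79999670e+02 -5.86035304e-04  1.63224278e+02] [-1.28493392 -0.47141437 -0.65396111] 0.0856263871643788
```

View pics/scene.png

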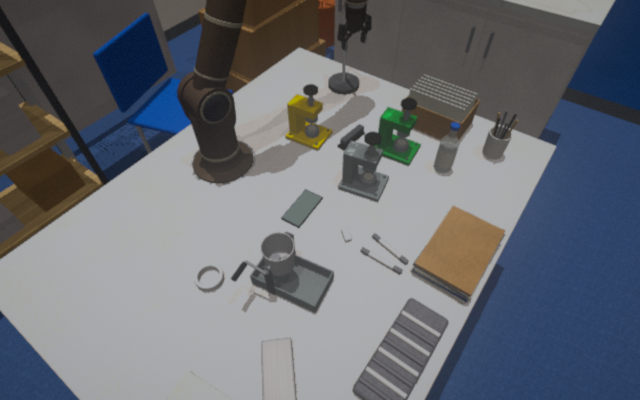

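View pics/top.png

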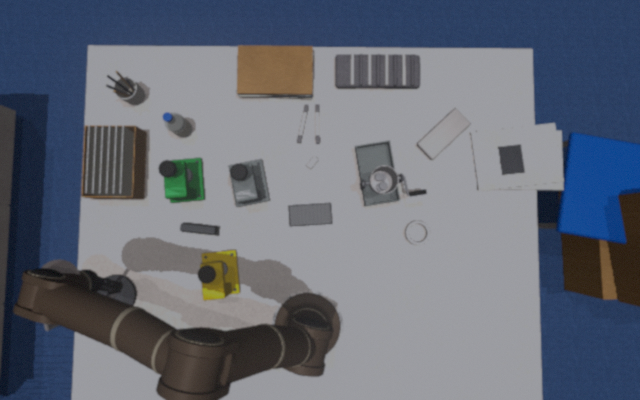

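```bash
python3 - <<'E'
from h import *
t=cv2.imread("pics/top.png")[125:225,345:445]; s=cv2.imread("pics/scene.png")[220:320,222:342]
a=cv2.resize(t,(500,500),interpolation=cv2.INTER_CUBIC); b=cv2.resize(s,(600,500),interpolation=cv2.INTER_CUBIC)
g=lambda i:np.clip(i.astype(float)*1.6,0,255).astype(np.uint8)
cv2.imwrite("pics/t2.png",g(a));cv2.imwrite("pics/s2.png",g(b))
E
```

```text
(no output)
```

View pics/t2.png

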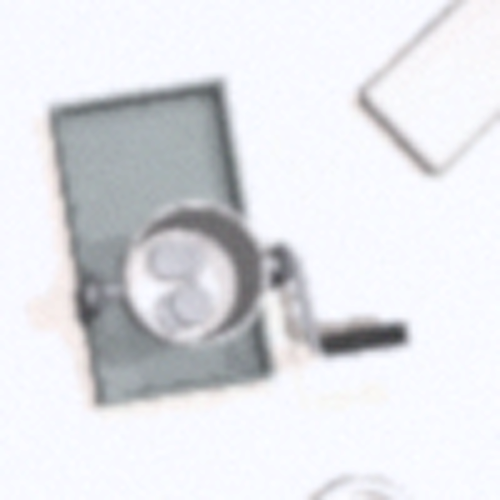

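View pics/s2.png

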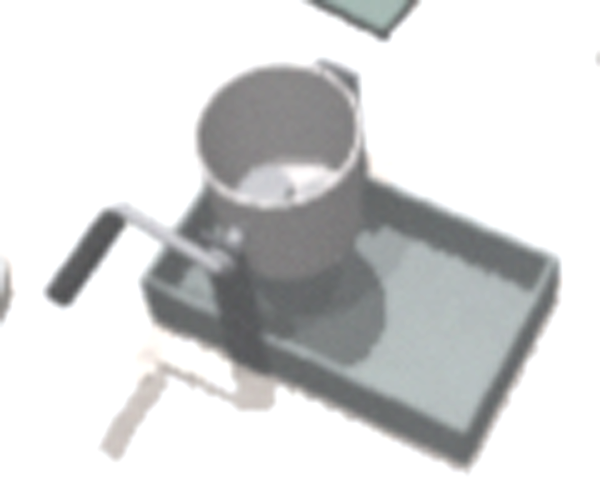

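```bash
cat >> h.py <<'E'
def proj(d,P):
    P=np.atleast_2d(P); c=R.from_euler("xyz",d["orientation"],degrees=True).inv().apply(P-d["position"])*[1,-1,-1]
    return np.c_[d["fx"]*c[:,0]/c[:,2]+d["cx"],d["fy"]*c[:,1]/c[:,2]+d["cy"]]
E
python3 - <<'E'
from h import *
from scipy.optimize import least_squares
T=optics.capture("top");S=optics.capture("scene")
L=np.array([[.14,.06,.045],[.14,-.06,.045],[-.07,-.06,.045],[-.07,.06,.045],[-.058,-.074,.145],[-.058,-.129,.145]])
pt=np.array([[52,105],[222,82],[272,374],[97,405],[318,342],[408,332]])/5+[345,125]-.4
ps=np.array([[558,258],[467,437],[143,285],[115,213],[60,300]])/5+[222,220]-.4
w=lambda q:R.from_euler("z",q[2]).apply(L)+[q[0],q[1],0]
f=lambda q:np.r_[(proj(T,w(q))-pt).ravel(),(proj(S,w(q)[[0,1,2,4,5]])-ps).ravel()]
r=least_squares(f,[.48,-.25,-.1],loss="soft_l1");print(r.x,np.degrees(r.x[2]));print(np.round(f(r.x).reshape(-1,2),1))
print(w(r.x)[4:].mean(0))
for t,n in((T,"top"),(S,"scene")):
  for y in [o["xyz"] for o in optics.spot_in(n,"knob_top")]: print(np.round(y,4))
E
```

```text
[ 0.49212649 -0.2420572   0.16408716] 9.401501989996481
[[-0.  -0.5]
 [ 0.4 -1.3]
 [ 0.7  0.5]
 [ 0.9 -0.2]
 [ 0.4  0.8]
 [-0.7  0.1]
 [ 0.8 -0.3]
 [-0.  -0.8]
 [-0.4 -1.3]
 [ 0.6  0.6]
 [-0.3  0. ]]
[ 0.45148576 -0.35166824  0.145     ]
[0.506  0.2098 0.2312]
[0.5154 0.4259 0.2271]
[0.1954 0.2996 0.2309]
[0.5076 0.2054 0.2299]
[0.1936 0.2909 0.2214]
[0.5172 0.4248 0.2268]
```

drive_tool --plan '[[[-1,0,0,-2.6,0,0,0],[-1,0,0,-2.6,0,0,0],[-1,0,0,-2.6,0,0,0],[-1,0,0,-2.6,0,0,0],[-1,0,0,-2.6,0,0,0]]]'

```text
time_s: 1.32
tcp_pos: [0.1803, 0.5982, 0.3627]
eef_rot: [180.0, -0.0, 163.2]
force: [-0.2, 0.2, 0.5]
opening: 0.0853
gripper_force: 0.0
```

drive_tool --plan '[[[-1,-2.25,-1.92,0,0,0,0],[-1,-2.25,-1.92,0,0,0,0],[-1,-2.25,-1.92,0,0,0,0],[-1,-2.25,-1.92,0,0,0,0],[-1,-2.25,-1.92,0,0,0,0]]]'

```text
time_s: 1.73
tcp_pos: [0.261, 0.4727, 0.3614]
eef_rot: [180.0, 0.0, 163.2]
force: [1.2, -0.3, -0.0]
opening: 0.0856
gripper_force: 0.0
```

drive_tool --plan '[[[-1,-2.25,-1.92,0,0,0,0],[-1,-2.25,-1.92,0,0,0,0],[-1,-2.25,-1.92,0,0,0,0],[-1,-2.25,-1.92,0,0,0,0],[-1,-2.25,-1.92,0,0,0,0]]]'

```text
time_s: 2.15
tcp_pos: [0.341, 0.3483, 0.3615]
eef_rot: [180.0, 0.0, 163.2]
force: [0.6, 0.0, -0.4]
opening: 0.0855
gripper_force: 0.0
```

drive_tool --plan '[[[-1,-2.25,-1.92,0,0,0,0],[-1,-2.25,-1.92,0,0,0,0],[-1,-2.25,-1.92,0,0,0,0],[-1,-2.25,-1.92,0,0,0,0],[-1,-2.25,-1.92,0,0,0,0]]]'

```text
time_s: 2.57
tcp_pos: [0.4209, 0.2239, 0.3616]
eef_rot: [180.0, 0.0, 163.2]
force: [0.2, 1.0, -0.4]
opening: 0.0856
gripper_force: 0.0
```

drive_tool --plan '[[[-1,-2.25,-1.92,0,0,0,0],[-1,-2.25,-1.92,0,0,0,0],[-1,-2.25,-1.92,0,0,0,0],[-1,-2.25,-1.92,0,0,0,0],[-1,-2.25,-1.92,0,0,0,0]]]'

```text
time_s: 2.98
tcp_pos: [0.501, 0.0995, 0.3616]
eef_rot: [180.0, 0.0, 163.2]
force: [0.2, 0.0, -0.0]
opening: 0.0853
gripper_force: 0.0
```

drive_tool --plan '[[[-1,-0.55,-3,0,0,0,0],[-1,-0.55,-3,0,0,0,0],[-1,-0.55,-3,0,0,0,0],[-1,-0.55,-3,0,0,0,0],[-1,-0.55,-3,0,0,0,0]]]'

```text
time_s: 3.4
tcp_pos: [0.483, -0.0522, 0.3615]
eef_rot: [180.0, 0.0, 163.2]
force: [0.7, -0.7, -0.6]
opening: 0.0854
gripper_force: 0.0
```

drive_tool --plan '[[[-1,-0.55,-3,0,0,0,0],[-1,-0.55,-3,0,0,0,0],[-1,-0.55,-3,0,0,0,0],[-1,-0.55,-3,0,0,0,0],[-1,-0.55,-3,0,0,0,0]]]'

```text
time_s: 3.82
tcp_pos: [0.4661, -0.2037, 0.3616]
eef_rot: [180.0, 0.0, 163.2]
force: [0.2, -1.2, -0.1]
opening: 0.0854
gripper_force: 0.0
```

drive_tool --plan '[[[-1,-0.55,-3,0,0,0,0],[-1,-0.55,-3,0,0,0,0],[-1,-0.55,-3,0,0,0,0],[-1,-0.55,-3,0,0,0,0],[-1,-0.55,-3,0,0,0,0]]]'

```text
time_s: 4.23
tcp_pos: [0.4493, -0.3551, 0.3614]
eef_rot: [180.0, 0.0, 163.3]
force: [-0.1, -0.1, 0.1]
opening: 0.0854
gripper_force: 0.0
```

drive_tool --plan '[[[-1,0,0,0,0,0,0.111],[-1,0,0,0,0,0,0.111],[-1,0,0,0,0,0,0.111],[-1,0,0,0,0,0,0.111],[-1,0,0,0,0,0,0.111]]]'

```text
time_s: 4.65
tcp_pos: [0.4495, -0.3539, 0.3613]
eef_rot: [180.0, 0.0, 131.1]
force: [-0.5, 0.4, 0.0]
opening: 0.0854
gripper_force: 0.0
```

drive_tool --plan '[[[-1,0,0,1.2,0,0,0.111],[-1,0,0,1.2,0,0,0.111],[-1,0,0,1.2,0,0,0.111],[-1,0,0,1.2,0,0,0.111],[-1,0,0,1.2,0,0,0.111]]]'

```text
time_s: 5.07
tcp_pos: [0.4496, -0.3537, 0.3009]
eef_rot: [180.0, -0.0, 99.3]
force: [1.1, -0.4, 0.6]
opening: 0.0858
gripper_force: 0.0
```

```bash
python3 - <<'E'
from h import *
s=status.get_state();d=optics.capture("wrist");cv2.imwrite("pics/w1.png",d["color"])
print(s["tcp_pos"],s["eef_rot"],s["joint_pos"]); print(np.round(d["tool_from_camera"],4).tolist(),d["fx"])
# predicted handle
M=np.array(d["tool_from_camera"]);Rt=R.from_euler("xyz",s["eef_rot"],degrees=True)
w=lambda l:R.from_euler("z",.1641).apply(l)+[.4921,-.2421,0]
P=w(np.array([[-.058,-.074,.145],[-.058,-.129,.145],[-.07,-.06,.045],[.14,-.06,.045]]))
t=Rt.inv().apply(P-s["tcp_pos"]);c=(t-M[:3,3])@M[:3,:3]*[1,-1,-1]
print(np.c_[d["fx"]*c[:,0]/c[:,2]+d["cx"],d["fy"]*c[:,1]/c[:,2]+d["cy"]])
E
```

```text
[ 0.44961568 -0.35367159  0.30087774] [ 1.79968741e+02 -5.20067457e-05  9.93283351e+01] [ -8.98558626  21.78391078  57.65262046  96.1093468  -19.19178889
  72.75223185  61.93401449]
[[-0.0005, 0.9626, 0.271, 0.0699], [1.0, 0.0003, 0.0007, 0.0005], [0.0006, 0.271, -0.9626, -0.1426], [0.0, 0.0, 0.0, 1.0]] 324.1675056954259
[[321.88043352 154.38239256]
 [321.89129787 211.32700662]
 [311.46146812 131.45918498]
 [485.70166265 131.1440897 ]]
```

View pics/w1.png

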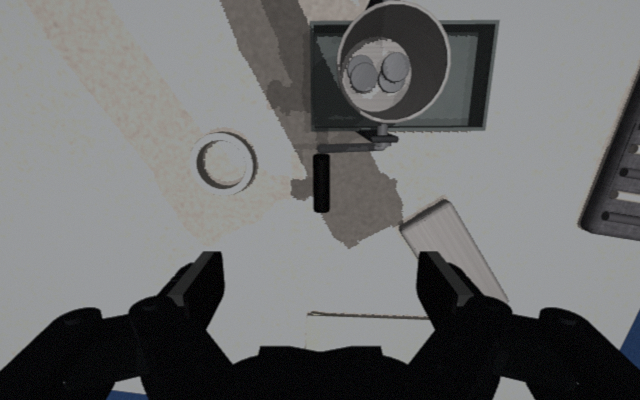

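drive_tool --plan '[[[-1,-0.2,0.2,3.5,0,0,0],[-1,0,0,3.5,0,0,0],[-1,0,0,3.5,0,0,0],[-1,0,0,3.5,0,0,0],[-1,0,0,3.5,0,0,0]]]'

```text
time_s: 5.53
tcp_pos: [0.4522, -0.3553, 0.1252]
eef_rot: [180.0, 0.0, 99.8]
force: [0.5, 0.7, -0.6]
opening: 0.0853
gripper_force: 0.0
```

drive_tool --plan '[[[1,0,0,0,0,0,0],[1,0,0,0,0,0,0],[1,0,0,0,0,0,0],[1,0,0,0,0,0,0],[1,0,0,0,0,0,0]]]' --squeeze 30

```text
time_s: 5.95
tcp_pos: [0.4529, -0.3563, 0.1285]
eef_rot: [179.8, 0.1, 99.7]
force: [0.1, -0.2, 0.3]
opening: 0.0255
gripper_force: 0.0
```

drive_tool --plan '[[[1,0,0,0,0,0,0],[1,0,0,0,0,0,0],[1,0,0,0,0,0,0],[1,0,0,0,0,0,0],[1,0,0,0,0,0,0]]]'

```text
time_s: 6.37
tcp_pos: [0.4513, -0.3563, 0.127]
eef_rot: [-180.0, 0.1, 99.6]
force: [-3.8, -1.2, 5.3]
opening: 0.015
gripper_force: 29.7
```

drive_tool --plan '[[[1,0,0.15,-0.5,0,0,0],[1,0,0.2,-0.48,0,0,0],[1,0,0.24,-0.47,0,0,0],[1,0,0.28,-0.44,0,0,0],[1,0,0.31,-0.42,0,0,0]]]'

```text
time_s: 6.78
tcp_pos: [0.4627, -0.3543, 0.1498]
eef_rot: [-179.9, 0.0, 99.6]
force: [-3.8, -2.8, -0.1]
opening: 0.015
gripper_force: 29.5
```

drive_tool --plan '[[[1,0,0.35,-0.39,0,0,0],[1,0,0.38,-0.36,0,0,0],[1,0,0.41,-0.32,0,0,0],[1,0,0.44,-0.29,0,0,0],[1,0,0.46,-0.25,0,0,0]]]'

```text
time_s: 7.2
tcp_pos: [0.4834, -0.3509, 0.1661]
eef_rot: [-180.0, 0.1, 99.6]
force: [-2.5, -2.9, 1.6]
opening: 0.0145
gripper_force: 29.6
```

drive_tool --plan '[[[1,0,0.48,-0.2,0,0,0],[1,0,0.5,-0.16,0,0,0],[1,0,0.51,-0.12,0,0,0],[1,0,0.52,-0.07,0,0,0],[1,0,0.52,-0.03,0,0,0]]]'

```text
time_s: 7.62
tcp_pos: [0.5094, -0.3464, 0.1717]
eef_rot: [180.0, 0.1, 99.6]
force: [-1.2, -4.2, 1.1]
opening: 0.015
gripper_force: 29.5
```

drive_tool --plan '[[[1,0,0.52,0.02,0,0,0],[1,0,0.52,0.06,0,0,0],[1,0,0.51,0.11,0,0,0],[1,0,0.5,0.15,0,0,0],[1,0,0.48,0.2,0,0,0]]]'

```text
time_s: 8.03
tcp_pos: [0.5341, -0.3422, 0.1658]
eef_rot: [180.0, 0.1, 99.6]
force: [-2.1, -6.3, -0.4]
opening: 0.0147
gripper_force: 29.5
```

drive_tool --plan '[[[1,0,0.47,0.24,0,0,0],[1,0,0.44,0.28,0,0,0],[1,0,0.42,0.31,0,0,0],[1,0,0.39,0.35,0,0,0],[1,0,0.36,0.38,0,0,0]]]'

```text
time_s: 8.45
tcp_pos: [0.5541, -0.3388, 0.1499]
eef_rot: [-180.0, 0.1, 99.6]
force: [-3.5, -5.5, -1.1]
opening: 0.0154
gripper_force: 29.5
```

drive_tool --plan '[[[1,0,0.32,0.41,0,0,0],[1,0,0.29,0.44,0,0,0],[1,0,0.25,0.46,0,0,0],[1,0,0.2,0.48,0,0,0],[1,0,0.13,0.4,0,0,0]]]'

```text
time_s: 8.87
tcp_pos: [0.5654, -0.3369, 0.1278]
eef_rot: [-179.9, 0.1, 99.6]
force: [-9.1, -4.2, 18.9]
opening: 0.0146
gripper_force: 31.8
```

```bash
python3 - <<'E'
from h import *
s=status.get_state();print(s["joint_pos"],s["force"])
d=optics.capture("top");a=d["color"][100:220,330:470];d=optics.capture("scene");b=d["color"][210:330,200:340]
o=cv2.resize(np.vstack([a,b]),None,fx=2.5,fy=2.5,interpolation=cv2.INTER_CUBIC)
o=np.hstack([o[:300],o[300:]]);cv2.imwrite("pics/p1.png",np.clip(o*1.5,0,255).astype(np.uint8))
E
```

```text
[ -3.80866226  39.81051459  47.24649084  94.6982267  -32.6794852
  60.23979226  63.17871768] [-9.06968782 -4.15387217 18.93777158]
```

View pics/p1.png

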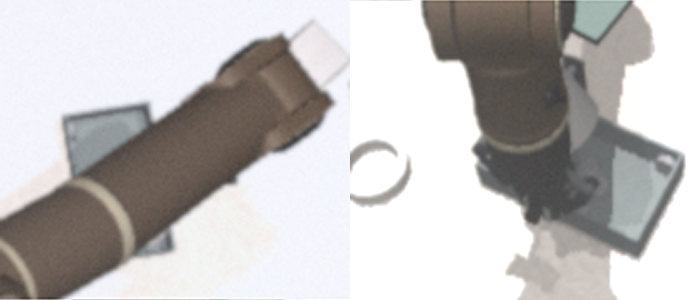

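drive_tool --plan '[[[1,0,0,0,0,0,0],[1,0,0,0,0,0,0],[1,0,0,0,0,0,0],[1,0,0,0,0,0,0],[1,0,0,0,0,0,0]]]'

```text
time_s: 9.38
tcp_pos: [0.5653, -0.3369, 0.1284]
eef_rot: [-180.0, 0.0, 99.6]
force: [-3.7, -5.6, 2.0]
opening: 0.0149
gripper_force: 29.8
```

drive_tool --plan '[[[1,0,0,0,0,0,0],[1,0,0,0,0,0,0],[1,0,0,0,0,0,0],[1,0,0,0,0,0,0],[1,0,0,0,0,0,0]]]'

```text
time_s: 9.8
tcp_pos: [0.5653, -0.3369, 0.1283]
eef_rot: [-180.0, 0.0, 99.6]
force: [-3.6, -5.0, 2.6]
opening: 0.015
gripper_force: 29.8
```

drive_tool --plan '[[[1,0,-0.13,-0.4,0,0,0],[1,0,-0.2,-0.48,0,0,0],[1,0,-0.25,-0.46,0,0,0],[1,0,-0.29,-0.44,0,0,0],[1,0,-0.32,-0.41,0,0,0]]]'

```text
time_s: 10.22
tcp_pos: [0.5541, -0.3388, 0.1499]
eef_rot: [-180.0, 0.1, 99.6]
force: [-1.8, -6.5, -3.7]
opening: 0.0146
gripper_force: 29.3
```

drive_tool --plan '[[[1,0,-0.36,-0.38,0,0,0],[1,0,-0.39,-0.35,0,0,0],[1,0,-0.42,-0.31,0,0,0],[1,0,-0.44,-0.28,0,0,0],[1,0,-0.47,-0.24,0,0,0]]]'

```text
time_s: 10.63
tcp_pos: [0.5343, -0.3421, 0.1658]
eef_rot: [179.9, 0.1, 99.6]
force: [0.5, -6.4, -2.9]
opening: 0.0149
gripper_force: 29.3
```

drive_tool --plan '[[[1,0,-0.48,-0.2,0,0,0],[1,0,-0.5,-0.15,0,0,0],[1,0,-0.51,-0.11,0,0,0],[1,0,-0.52,-0.06,0,0,0],[1,0,-0.52,-0.02,0,0,0]]]'

```text
time_s: 11.05
tcp_pos: [0.5102, -0.3463, 0.1717]
eef_rot: [179.9, 0.1, 99.7]
force: [2.6, -4.8, 1.6]
opening: 0.0147
gripper_force: 29.7
```

drive_tool --plan '[[[1,0,-0.52,0.03,0,0,0],[1,0,-0.52,0.07,0,0,0],[1,0,-0.51,0.12,0,0,0],[1,0,-0.5,0.16,0,0,0],[1,0,-0.48,0.2,0,0,0]]]'

```text
time_s: 11.47
tcp_pos: [0.4837, -0.3507, 0.1661]
eef_rot: [179.9, 0.1, 99.6]
force: [-1.8, -4.4, 5.7]
opening: 0.015
gripper_force: 30.1
```

drive_tool --plan '[[[1,0,-0.46,0.25,0,0,0],[1,0,-0.44,0.29,0,0,0],[1,0,-0.41,0.32,0,0,0],[1,0,-0.38,0.36,0,0,0],[1,0,-0.35,0.39,0,0,0]]]'

```text
time_s: 11.88
tcp_pos: [0.4626, -0.3543, 0.1496]
eef_rot: [-180.0, 0.0, 99.6]
force: [-2.9, -4.5, 4.7]
opening: 0.0145
gripper_force: 30.0
```

drive_tool --plan '[[[1,0,-0.31,0.42,0,0,0],[1,0,-0.28,0.44,0,0,0],[1,0,-0.24,0.47,0,0,0],[1,0,-0.2,0.48,0,0,0],[1,0,-0.15,0.5,0,0,0]]]'

```text
time_s: 12.3
tcp_pos: [0.4511, -0.3563, 0.1262]
eef_rot: [-180.0, 0.1, 99.6]
force: [0.1, -2.4, 26.9]
opening: 0.0149
gripper_force: 32.6
```

drive_tool --plan '[[[1,0,0,0.05,0,0,0],[1,0,0,0.05,0,0,0],[1,0,0,0,0,0,0],[-1,0,0,0,0,0,0],[-1,0,0,0,0,0,0]]]'

```text
time_s: 12.72
tcp_pos: [0.4519, -0.3541, 0.1248]
eef_rot: [180.0, -0.1, 99.7]
force: [0.6, 0.3, -0.5]
opening: 0.0385
gripper_force: 0.0
```

drive_tool --plan '[[[-1,0,0,0,0,0,0],[-1,0,0,0,0,0,0],[-1,0,0,0,0,0,0],[-1,0,0,0,0,0,0],[-1,0,0,0,0,0,0]]]'

```text
time_s: 13.13
tcp_pos: [0.4518, -0.3552, 0.1251]
eef_rot: [-180.0, -0.0, 99.6]
force: [-0.0, 0.5, 0.4]
opening: 0.0855
gripper_force: 0.0
```

drive_tool --plan '[[[-1,0,0,-2,0,0,0],[-1,0,0,-3,0,0,0],[-1,0,0,-3.5,0,0,0],[-1,0,0,-3.5,0,0,0],[-1,0,0,-3.5,0,0,0]]]'

```text
time_s: 13.55
tcp_pos: [0.4514, -0.3554, 0.2818]
eef_rot: [-180.0, -0.0, 99.6]
force: [0.5, 0.3, -0.4]
opening: 0.0855
gripper_force: 0.0
```

drive_tool --plan '[[[-1,0,0,-3,0,0,0],[-1,0,0,-3,0,0,0],[-1,0,0,-2,0,0,0],[-1,0,0,0,0,0,0],[-1,0,0,0,0,0,0]]]'

```text
time_s: 13.97
tcp_pos: [0.452, -0.3557, 0.361]
eef_rot: [179.9, 0.0, 99.6]
force: [0.5, 0.4, -0.3]
opening: 0.0854
gripper_force: 0.0
```

```bash
python3 - <<'E'
from h import *
s=status.get_state();print(s["joint_pos"],s["tcp_pos"],s["eef_rot"])
d=optics.capture("wrist");a=d["color"][:220,200:600];b=optics.capture("scene")["color"][210:330,200:340]
a=cv2.resize(a,None,fx=1.8,fy=1.8)[:380];b=cv2.resize(b,None,fx=1.8,fy=1.8,interpolation=cv2.INTER_CUBIC)
o=np.zeros((600,720,3),np.uint8);o[:a.shape[0],:720]=a;o[380:596,:252]=b
cv2.imwrite("pics/p2.png",np.clip(o*1.5,0,255).astype(np.uint8))
M=np.array(d["tool_from_camera"]);Rt=R.from_euler("xyz",s["eef_rot"],degrees=True)
w=lambda l:R.from_euler("z",.1641).apply(l)+[.4921,-.2421,0]
P=w(np.array([[-.058,-.074,.145],[-.058,-.129,.145],[-.07,-.06,.045],[.14,-.06,.045]]))
t=Rt.inv().apply(P-s["tcp_pos"]);c=(t-M[:3,3])@M[:3,:3]*[1,-1,-1]
print((np.c_[d["fx"]*c[:,0]/c[:,2]+d["cx"],d["fy"]*c[:,1]/c[:,2]+d["cy"]]-[200,0])*1.8)
E
```

```text
[ -9.83792926  19.87885694  59.12912501  90.12221738 -17.31619281
  79.75031539  60.50214298] [ 0.45203579 -0.35567867  0.36098483] [1.79899951e+02 4.10563985e-02 9.96348840e+01]
[[215.29407506 260.27470149]
 [215.01156047 347.6514776 ]
 [199.71655828 227.73424109]
 [473.04499521 228.71740543]]
```

View pics/p2.png

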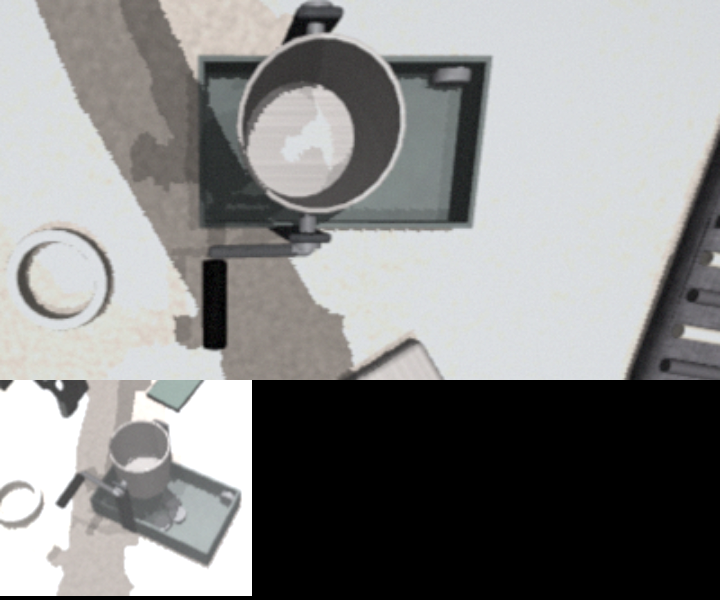

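drive_tool --plan '[[[1,2.73,0.75,0,0,0,0],[1,2.73,0.75,0,0,0,0],[1,2.73,0.75,0,0,0,0],[1,2.73,0.75,0,0,0,0],[1,2.73,0.75,0,0,0,0]]]'

```text
time_s: 14.48
tcp_pos: [0.4654, -0.213, 0.3588]
eef_rot: [-179.9, -0.0, 99.6]
force: [-0.2, -0.0, 0.5]
opening: 0.0257
gripper_force: 0.0
```

drive_tool --plan '[[[1,2.73,0.75,0,0,0,0],[1,2.73,0.75,0,0,0,0],[1,2.73,0.75,0,0,0,0],[1,2.73,0.75,0,0,0,0],[1,2.73,0.75,0,0,0,0]]]'

```text
time_s: 14.9
tcp_pos: [0.4794, -0.072, 0.3591]
eef_rot: [-179.9, -0.0, 99.6]
force: [0.2, 1.3, -0.2]
opening: 0.0
gripper_force: 0.0
```

drive_tool --plan '[[[1,2.73,0.75,0,0,0,0],[1,2.73,0.75,0,0,0,0],[1,2.73,0.75,0,0,0,0],[1,2.73,0.75,0,0,0,0],[1,2.73,0.75,0,0,0,0]]]'

```text
time_s: 15.32
tcp_pos: [0.4935, 0.0686, 0.359]
eef_rot: [-179.9, 0.0, 99.6]
force: [-0.9, -0.7, 0.5]
opening: -0.0001
gripper_force: 0.0
```

drive_tool --plan '[[[1,2.73,0.75,0,0,0,0],[1,2.73,0.75,0,0,0,0],[1,2.73,0.75,0,0,0,0],[1,2.73,0.75,0,0,0,0],[1,2.73,0.75,0,0,0,0]]]'

```text
time_s: 15.73
tcp_pos: [0.5077, 0.2093, 0.3588]
eef_rot: [-179.9, 0.0, 99.6]
force: [0.5, 0.1, -0.4]
opening: 0.0004
gripper_force: 0.0
```

```bash
python3 - <<'E'
from h import *
s=status.get_state();print(s["joint_pos"],s["tcp_pos"],s["eef_rot"])
d=optics.capture("wrist");e=optics.capture("scene")
for n in("wrist","scene"):
  print(n,[(np.round(o["xyz"],3).tolist(),round(o["p"],2)) for o in optics.spot_in(n,"knob_top")])
for i in range(1): print([(np.round(o["xyz"],3).tolist(),round(o["p"],2)) for o in optics.spot_in("scene","back0")])
M=np.array(d["tool_from_camera"]);Rt=R.from_euler("xyz",s["eef_rot"],degrees=True)
t=Rt.inv().apply(np.array([[.508,.208,.229]])-s["tcp_pos"]);c=(t-M[:3,3])@M[:3,:3]*[1,-1,-1]
a=d["color"].copy();u=np.c_[d["fx"]*c[:,0]/c[:,2]+d["cx"],d["fy"]*c[:,1]/c[:,2]+d["cy"]][0];print(u)
cv2.circle(a,tuple(int(round(v)) for v in u),3,(0,0,255),-1)
a=cv2.resize(a[:,120:520],None,fx=1,fy=1);b=cv2.resize(e["color"][225:325,222:342],None,fx=3.3,fy=4,interpolation=cv2.INTER_CUBIC)
cv2.imwrite("pics/p3.png",np.clip(np.hstack([a,b[:400]])*1.6,0,255).astype(np.uint8))
E
```

```text
[-63.53817583  13.17721562  44.90743247  93.17819988  -9.45953264
  77.71021342  -7.70308438] [0.50771109 0.20934423 0.35875394] [-1.79867815e+02  4.32837113e-02  9.96384210e+01]
wrist [([0.502, 0.212, 0.234], 0.61), ([0.206, 0.301, 0.098], 0.58)]
scene [([0.511, 0.205, 0.226], 0.83), ([0.518, 0.421, 0.225], 0.83), ([0.193, 0.291, 0.225], 0.52)]
[([0.599, -0.179, 0.028], 0.59), ([0.532, -0.231, 0.016], 0.45)]
[320.07469719 193.53417152]
```

View pics/p3.png

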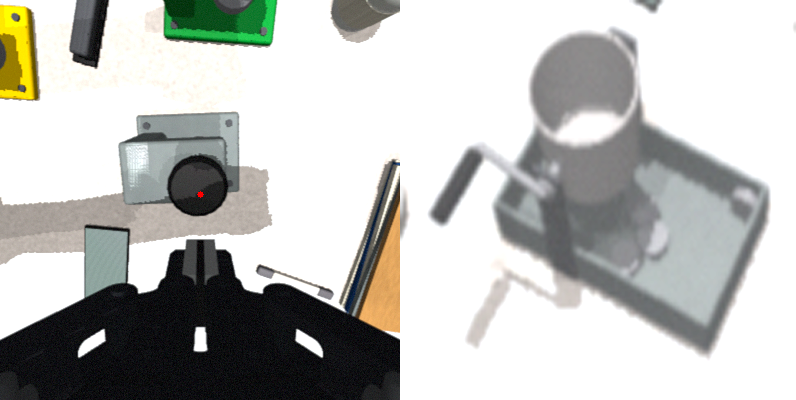

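drive_tool --plan '[[[1,0.4,-0.1,2.4,0,0,0],[1,0,0,2.4,0,0,0],[1,0,0,2.4,0,0,0],[1,0,0,2.4,0,0,0],[1,0,0,2.4,0,0,0]]]'

```text
time_s: 16.4
tcp_pos: [0.5066, 0.2099, 0.2393]
eef_rot: [180.0, -0.0, 99.5]
force: [-0.0, 0.6, 0.7]
opening: 0.0002
gripper_force: 0.0
```

drive_tool --plan '[[[1,0,0,0.2,0,0,0],[1,0,0,0.2,0,0,0],[1,0,0,0.2,0,0,0],[1,0,0,0.1,0,0,0],[1,0,0,0,0,0,0]]]'

```text
time_s: 16.82
tcp_pos: [0.5074, 0.2117, 0.2344]
eef_rot: [179.9, -0.1, 99.6]
force: [0.0, 0.2, 0.1]
opening: -0.0
gripper_force: 0.0
```

drive_tool --plan '[[[1,0,0,0.2,0,0,0],[1,0,0,0.2,0,0,0],[1,0,0,0.2,0,0,0],[1,0,0,0.2,0,0,0],[1,0,0,0,0,0,0]]]'

```text
time_s: 17.23
tcp_pos: [0.507, 0.2119, 0.2254]
eef_rot: [180.0, -0.0, 99.6]
force: [0.1, 0.4, 3.6]
opening: -0.0001
gripper_force: 2.1
```

drive_tool --plan '[[[1,0,0,0.3,0,0,0],[1,0,0,0.3,0,0,0],[1,0,0,0.3,0,0,0],[1,0,0,0.3,0,0,0],[1,0,0,0,0,0,0]]]'

```text
time_s: 17.65
tcp_pos: [0.5071, 0.2119, 0.2135]
eef_rot: [180.0, -0.0, 99.6]
force: [-1.1, 0.8, 7.9]
opening: -0.0
gripper_force: 3.8
```

drive_tool --plan '[[[1,0,0,0.2,0,0,0],[1,0,0,0.1,0,0,0],[1,0,0,0,0,0,0],[1,0,0,0,0,0,0],[1,0,0,0,0,0,0]]]'

```text
time_s: 18.07
tcp_pos: [0.5071, 0.2119, 0.211]
eef_rot: [180.0, -0.0, 99.6]
force: [-1.5, -0.1, 8.5]
opening: -0.0001
gripper_force: 4.2
```

```bash
python3 - <<'E'
from h import *
for i in range(4):
  d=optics.capture("scene");s=status.get_state();print(s["tcp_pos"],s["force"])
print([(np.round(o["xyz"],4).tolist(),round(o["p"],2)) for o in optics.spot_in("scene","knob_top")])
b=np.mean([optics.capture("scene")["color"].astype(float) for _ in range(4)],0)[110:210,320:440]
b=cv2.resize(np.clip(b*1.6,0,255).astype(np.uint8),(720,600),interpolation=cv2.INTER_CUBIC)
for dz,col in((0,(0,0,255)),):
  p=(proj(d,[[.507,.212,.155],[.507,.212,.209]])-[320,110])*6
  for q in p: cv2.circle(b,tuple(int(v) for v in q),3,col,-1)
cv2.imwrite("pics/p4.png",b)
E
```

```text
[0.50709737 0.21194758 0.21101695] [-2.09255138  0.0329922   7.72112286]
[0.50708741 0.21191944 0.21102926] [-1.36654397 -0.77078899  8.11781695]
[0.50708762 0.21191539 0.21103845] [-1.1011452  -0.58891258  8.70133781]
[0.50709758 0.21192206 0.21105097] [-1.54964995 -0.09178931  7.9049076 ]
[([0.5104, 0.2041, 0.1991], 0.6), ([0.5483, -0.2414, 0.0151], 0.52), ([0.5182, 0.4186, 0.2321], 0.49), ([0.3314, 0.3701, 0.0348], 0.37)]
```

View pics/p4.png

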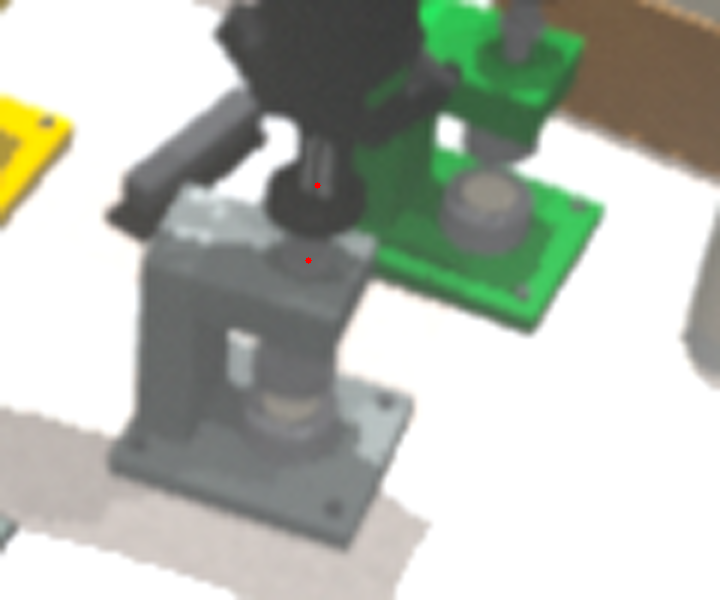

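drive_tool --plan '[[[1,0,0,-0.4,0,0,0],[1,0,0,-0.4,0,0,0],[1,0,0,-0.4,0,0,0],[1,0,0,-0.4,0,0,0],[1,0,0,0,0,0,0]]]'

```text
time_s: 18.93
tcp_pos: [0.5071, 0.2119, 0.2271]
eef_rot: [179.9, -0.0, 99.6]
force: [-0.3, -0.2, 4.2]
opening: 0.0005
gripper_force: 1.9
```

drive_tool --plan '[[[1,0,0,-0.05,0,0,0],[1,0,0,0,0,0,0],[1,0,0,0,0,0,0],[1,0,0,0,0,0,0],[1,0,0,0,0,0,0]]]'

```text
time_s: 19.35
tcp_pos: [0.507, 0.2119, 0.2268]
eef_rot: [180.0, -0.0, 99.6]
force: [2.1, 1.4, 3.6]
opening: -0.0001
gripper_force: 1.9
```

drive_tool --plan '[[[1,0,0,-0.1,0,0,0],[1,0,0,0,0,0,0],[1,0,0,0,0,0,0],[1,0,0,0,0,0,0],[1,0,0,0,0,0,0]]]'

```text
time_s: 19.77
tcp_pos: [0.5069, 0.2118, 0.2278]
eef_rot: [180.0, -0.0, 99.6]
force: [1.8, 1.4, 4.6]
opening: 0.0001
gripper_force: 1.7
```

drive_tool --plan '[[[1,0,0,-0.1,0,0,0],[1,0,0,0,0,0,0],[1,0,0,0,0,0,0],[1,0,0,0,0,0,0],[1,0,0,0,0,0,0]]]'

```text
time_s: 20.18
tcp_pos: [0.5067, 0.2117, 0.2287]
eef_rot: [-180.0, 0.0, 99.6]
force: [1.0, 1.7, 3.3]
opening: 0.0002
gripper_force: 1.6
```

drive_tool --plan '[[[1,0,0,-0.1,0,0,0],[1,0,0,0,0,0,0],[1,0,0,0,0,0,0],[1,0,0,0,0,0,0],[1,0,0,0,0,0,0]]]'

```text
time_s: 20.6
tcp_pos: [0.5064, 0.2115, 0.2294]
eef_rot: [-179.9, 0.0, 99.6]
force: [-0.4, -0.3, 0.1]
opening: -0.0004
gripper_force: 0.0
```

drive_tool --plan '[[[1,0,0,-0.1,0,0,0],[1,0,0,0,0,0,0],[1,0,0,0,0,0,0],[1,0,0,0,0,0,0],[1,0,0,0,0,0,0]]]'

```text
time_s: 21.02
tcp_pos: [0.5068, 0.2117, 0.2308]
eef_rot: [180.0, -0.0, 99.6]
force: [1.2, 0.7, 0.8]
opening: 0.0001
gripper_force: 0.0
```

drive_tool --plan '[[[1,0,0,0.4,0,0,0],[1,0,0,0.4,0,0,0],[1,0,0,0.4,0,0,0],[1,0,0,0.4,0,0,0],[1,0,0,0.2,0,0,0]]]'

```text
time_s: 21.43
tcp_pos: [0.5072, 0.2118, 0.2128]
eef_rot: [180.0, -0.0, 99.6]
force: [-1.0, -1.3, 8.3]
opening: 0.0001
gripper_force: 4.1
```

drive_tool --plan '[[[1,0,0,0.2,0,0,0],[1,0,0,0.1,0,0,0],[1,0,0,0.05,0,0,0],[1,0,0,0,0,0,0],[1,0,0,0,0,0,0]]]'

```text
time_s: 21.85
tcp_pos: [0.5072, 0.2119, 0.2098]
eef_rot: [179.9, -0.0, 99.6]
force: [-1.0, -1.4, 9.3]
opening: 0.0002
gripper_force: 4.4
```

drive_tool --plan '[[[1,0,0,0,0,0,0],[1,0,0,0,0,0,0],[1,0,0,0,0,0,0],[1,0,0,0,0,0,0],[1,0,0,0,0,0,0]]]'

```text
time_s: 22.27
tcp_pos: [0.5072, 0.2118, 0.2098]
eef_rot: [179.9, -0.0, 99.6]
force: [-1.7, -0.3, 8.9]
opening: 0.0005
gripper_force: 4.4
```

drive_tool --plan '[[[1,0,0,0.08,0,0,0],[1,0,0,0,0,0,0],[1,0,0,0,0,0,0],[1,0,0,0,0,0,0],[1,0,0,0,0,0,0]]]'

```text
time_s: 22.68
tcp_pos: [0.5072, 0.2118, 0.209]
eef_rot: [179.9, -0.0, 99.6]
force: [-1.7, -0.9, 9.0]
opening: -0.0002
gripper_force: 4.5
```

drive_tool --plan '[[[1,0,0,0,0,0,0],[1,0,0,0,0,0,0],[1,0,0,0,0,0,0],[1,0,0,0,0,0,0],[1,0,0,0,0,0,0]]]'

```text
time_s: 23.1
tcp_pos: [0.5072, 0.2118, 0.209]
eef_rot: [179.9, -0.0, 99.6]
force: [-1.8, -0.3, 9.3]
opening: 0.0001
gripper_force: 4.5
```

Contact was at z = 0.229, and the tool now holds steady at 0.209, which is 20 mm of travel.

```bash
python3 -c "
from plant import ctrl; print(ctrl.hand_in())"
```

```text
the job is handed in; nothing more can be done
None
```

Job handed in at about 23 s: the last pictures show the cup empty and back at its upright stop with four backs in the tray. The grey press's knob is held about 20 mm down by the tool-height reading (I didn't check the stem ring visually), and it was never pushed deeper than that.

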